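Hang the die pail on the hook stand

ROBOT

A 7-joint arm with a two-finger parallel gripper is mounted at the origin on the work surface. World frame = base frame: x ahead of the robot, y to its left, z up, the work surface at z = 0. Lengths are in m, angles in rad, forces in N, time in s.
With the tool pointing down it reaches from about 0.425 to 0.95 m from the base axis. Payload 4.7 kg.
Tool frame: the origin (TCP) lies at the very end of the fingers, on their centre line; the grasp point (between the pads) lies hold_point_z behind it (hold_point_z is the distance from the TCP to the grasp point, in m); z points along the fingers, y is the line along which they close (so a half turn about z gives the same grasp; the last joint's range is limited). The gripper opens to 85 mm and grips with 20 to 120 N. Pads are 22 mm wide; open, the fingers measure 114 mm over their backs; the gripper's body (76 mm by 85 mm) begins 54 mm behind the grasp point. The pads swing forward as they close: fully open they stand 13 mm farther back than shut.
Start: joints at [-1.374, 0.469, -0.049, 1.532, 0.024, 1.141, -0.082], TCP at [0.151, 0.658, 0.231] pointing down, gripper open.
Joint ranges: [-2.59, 2.59], [-0.33, 1.99], [-1.39, 1.29], [0.1, 2.45], [-1.04, 4.18], [0.21, 1.99], [-2.66, 2.66]. Speed limits (rad/s): [2.57, 2.57, 3.14, 3.14, 3.14, 3.14, 3.14].

INTERFACE

Orientations are given as a rotation vector (axis times angle).
In Python, from station import get_state, grab_frame, camera_model, finish_job, regions_of, hold_point_z gives the robot as it stands. The module is installed in compiled form; this text tells all that it offers.
- The arm moves only by the tool carry_out, never from a script. Its argument "deltas" is a list of rows, each a list of 7 numbers: the shift along the tool's x, y, z in mm, then the turn, a rotation vector about the tool's x, y, z in rad, then the opening, from -1 (shut) to 1 (fully open), so that 0 is half open. In form: [[x, y, z, wx, wy, wz, gripper], ...]. A call has 1 to 12 rows; each row shifts and turns the commanded pose from where the row before left it, along the tool's axes as they then stand; what a row does not reach is not made up. A row lasts 1/10 s, in which the tool goes at most 50 mm and 8.59 degrees, less where a joint would pass 70% of its speed; a pose out of reach is approached as far as the arm can. A call is refused whole if a number of a shift passes 50 or a number of a turn 0.15, either way. A call with a gripper value outside its range is refused whole. The fingers move at their own pace and stop on an object; "squeeze" is the grip in N (left out, the last holds). Time passes only in rows, so rows that do not move let the fingers close. It gives the time, the measured TCP pose, the force, the opening and the grip force at its end, in the units of the state.
- get_state(): the state, without advancing time (a new reading comes with each control period).
- grab_frame(name): name is "scene" or "side" or "wrist"; returns the picture (384x512x3 uint8, red, green, blue); there is no depth.
- camera_model(name): a dict with "camera_matrix" (3x3 intrinsics, pixels), "eye" and "orientation" of the camera in the world. Camera axes: x right, y up, looking along -z (the intrinsics and any distortion apply to the point x, -y, -z); pixel columns grow to the right and rows downward; lengths in m; the calibration is good to about 2 mm. A picture is of the moment at which its call begins: read the wrist's pose just before it. camera_model takes no time and is no camera call; for the wrist camera it gives the pose at the moment of the call.
- finish_job(): hands the job in; it is judged then, once.
Trained networks look in the newest picture that a camera, given by its name, has taken for a name from the list of things; names that differ only in an ending like _2 or _b are one class to them, and where a whole thing is asked for, a point or a joint stands for the part that bears it (a point fixed in the world has none). Each returns a list of dicts, best first, with "p" (0 to 1); they miss things now and then, are a little off and sometimes report something else, mostly with a low value. They report only what shows in the picture. A call takes as long as a camera call. They do not tell look-alikes from the thing itself.
- regions_of(query, camera): "mask" (384x512 bool, what is visible of it) and "rect" ([left, top, width, height] in pixels, round what is visible of it).
The state is a dict: "t": time; "q": joint angles; "joint_velocities": joint speeds; "joint_torque": joint torques, N m; "eef_pos": TCP position; "tool_rot": TCP orientation; "ft_force": force on the tool from outside, world axes, zero at the start; "moment": the same for the moment, N m; "width": finger opening in m; "grasp_force": force on a finger pad.
Only numpy, scipy, OpenCV 4.12 (cv2) and the standard library are available. Lean on these libraries where they do the work, as an engineer would, in place of code of your own. Each camera call takes 0.05 s, during which the arm holds its last target. There are 200 camera calls.

TASK

The small steel pail of brass dies is parked in its wooden dock with the bail folded flat under a pivoting keeper. Swing the keeper well aside, about a quarter turn, tip the bail up until it stands upright while the pail is still in the dock, then lift the pail by its bail, bring it to the hook stand from the front so that both prongs pass under the bail's bar, and hang it upright with the wooden grip centred between the prongs, letting go once it hangs still. Leave the keeper swung aside, never tip the pail far over, and leave the other things on the bench where they are.

Things in the scene. Friction and masses are not known exactly. Their poses are not given: they have to be found in the camera images.
- dock: Fixed wooden dock: base 160 x 160 mm, 12 mm thick, eight chocks 12 mm high round the pail's foot, about 6 mm clear of it. Origin: centre of the base, on the table; z up. The pail stands there; its folded bail lies on the dock's -x side (towards the robot, give or take the yaw). The keeper's post (18 mm across) stands at dock x -95, y +118 mm.
- keeper_pivot (a point): Point on the keeper's vertical hinge axis, at the top of its arm, 104 mm above the table; axes as the dock's.
- keeper (a joint): Keeper hinge (rad). 0: flat steel arm (20 mm wide, 8 thick, underside 96 mm above the table, reaching 85 mm from the pivot) points along the dock's -y, 5 mm above the bail's grip, and blocks the bail. Grows as the arm swings to the dock's -x (1.57), away from the pail; stop at 1.9. Under 2 N at the pin turns it; it stays where left. It counts as swung aside above 1.0.
- keeper_pin (a point): Middle of the upright steel pin on the keeper arm, 68 mm from the pivot: 16 mm diameter, 32 mm tall, from 104 to 136 mm above the table. Push it sideways or pinch it.
- pail: Loose open steel pail, 100 mm across at the foot, 116 mm at the rim, 76 mm high, 0.5 to 0.8 kg, brass dies inside fixed to it. Origin: centre of its underside; z up; x and y start as the dock's, the bail folded to -x. Standing in the dock its underside is 12 mm above the table.
- bail_pivot (a point): Middle of the bail's hinge axis (along pail y), 70 mm above the pail's underside; axes as the pail's.
- bail (a joint): Bail hinge (rad). 0: bail lies flat (level) towards the pail's -x; 1.57: upright; stop at 1.9. Friction holds it where left; about 0.6 N upward at the grip raises it.
- bail_grip (a point): Centre of the wooden grip on the bail's cross bar: 18 mm diameter, 50 mm long along y, 95 mm from the hinge axis. The rest of the bail is 8 mm round wire, legs at y +-67 mm. Folded flat, the grip's axis is 37 mm outside the pail's rim, 82 mm above the table, open space below. Site axes turn with the bail; at joint 0 they are the pail's.
- stand: Fixed hook stand. Origin: on the table below the hook seat; x from the seat to the post, z up. Two steel prongs, 8 mm round, at y +-45 mm, run from a cross piece (front 90 mm behind the seat, top 235 mm high) to -x, tops 233 mm high, slope into the dip at the seat, and turn up at the free ends: tips 30 mm in front of the seat, 243 mm high. Base plate starts 45 mm behind the seat.
- hook_seat (a point): Where the centre of the bail's grip comes to rest when hung: midway between the prongs, in the dip, 225 mm above the table (the bail's wire bears on both prongs, either side of the grip, bar along the stand's y). Reach it from the stand's -x side, bar over the tips and pail below the prongs. Axes as the stand's.
- jar: Bystander: glass jar with black lid, 60 mm across, 75 mm high. Origin: centre of its underside. Leave alone.
- spool: Bystander: wooden thread spool, 56 mm across, 60 mm high. Origin: centre of its underside. Leave alone.
- wax: Bystander: block of wax, 70 x 45 x 28 mm. Origin: centre of its underside. Leave alone.
- mallet: Bystander: hammer lying flat, 240 mm long. Origin: on the tool, underside. Leave alone.
- mug: Bystander: white mug, 76 mm across, 85 mm high. Origin: centre of its underside. Leave alone.
- brush: Bystander: brush lying flat, 170 mm long. Origin: on the tool, underside. Leave alone.
- weight: Bystander: steel disc weight, 64 mm across, 50 mm high. Origin: centre of its underside. Leave alone.
Not all that is in view belongs to the job. What is shaped like the pail but purple or red is not meant.

How it is judged:
On the way, in this order (a step that is already met when the one before it is completed fails the run):
1. the keeper is swung aside (above 1.0 rad) (value of joint keeper above 1 rad and value of joint bail below 0.3 rad), for 0.2 s.
2. the bail stands upright (within about 0.35 rad) with the pail still in its dock (value of joint bail above 1.22 rad and distance between pail and dock below 0.025 m), for 0.2 s.
3. the pail hangs from its bail, lifted clear of the dock (height (world z) of pail above 0.04 m and value of joint bail above 1 rad and angle between pail's own z axis and vertical below 0.5 rad), for 0.2 s.
At the end, for the whole second after the job is handed in: The pail hangs by its bail from both prongs, grip centre within 15 mm (front-back), 18 mm (sideways) and 8 mm (height) of the seat, pail upright within 0.26 rad (15 degrees), underside over 40 mm above the table, nearly still (under 0.06 m/s), and the keeper is still swung aside (above 1.0 rad) (x of bail_grip in the frame of hook_seat between -0.015 and 0.015 m and y of bail_grip in the frame of hook_seat between -0.018 and 0.018 m and z of bail_grip in the frame of hook_seat between -0.008 and 0.008 m and contact force between pail and stand above 2 N and angle between pail's own z axis and vertical below 0.26 rad and height (world z) of pail above 0.04 m and linear speed of pail below 0.06 m/s and value of joint keeper above 1 rad); the robot touches nothing.
It fails at once if the pail is tipped far over (more than 0.8 rad) (angle between pail's own z axis and vertical above 0.8 rad).
It fails at once if a bystander is moved more than 30 mm (distance of any of jar, spool, wax, mallet, mug, brush, weight from where it was at the start of the episode above 0.03 m).
It also fails if it takes over 72 s, if anything falls off the work surface, if the arm or the gripper's body presses on something with over 40 N, if the wrist force passes 120 N, or if a joint passes its speed limit or range.

## Working session

There is one attempt and no reset: what is moved stays moved. The work goes in short steps, Python scripts to look and compute and a tool call to move; the robot and the scene stay as the last step left them, time stands still between calls to the robot, and variables do not carry over. Pictures are saved under pics/ and viewed, at most 10 in all, crops included, and the job is handed in when it is done.

Besides the shell and the picture viewer there is one more tool, called after "Call:" as name(argument=value, ...), one argument or row to a line, values as JSON. carry_out: Moves the arm, as the interface text tells. Its arguments: {"type":"object","properties":{"deltas":{"type":"array","items":{"type":"array","items":{"type":"number"}}},"squeeze":{"type":"number"}},"required":["deltas"]}

```bash
mkdir -p pics; python3 - <<'E'
from station import *
import cv2,numpy as np
s=get_state();print({k:np.round(v,3) for k,v in s.items()},hold_point_z)
ims=[]
for n in("scene","side"):
    im=grab_frame(n);cv2.imwrite(f"pics/{n}0.png",im[...,::-1])
    c=camera_model(n);print(n,c)
    for q in("dock","keeper","keeper_pin","pail","bail","bail_grip","stand"):
        print(q,[(round(r['p'],2),r['rect']) for r in regions_of(q,n)][:4])
E
```

```text
{'t': np.float64(0.0), 'q': array([-1.374,  0.469, -0.049,  1.534,  0.024,  1.141, -0.082]), 'joint_velocities': array([ 0.001, -0.   ,  0.   , -0.   ,  0.002, -0.   ,  0.002]), 'joint_torque': array([ 0.0000e+00, -5.1031e+01, -4.6000e-02, -2.3772e+01,  1.1000e-02,
        7.0000e-03, -0.0000e+00]), 'eef_pos': array([0.151, 0.657, 0.23 ]), 'tool_rot': array([-3.540e-01, -3.121e+00,  3.000e-03]), 'ft_force': array([-0.21 , -0.003, -0.243]), 'moment': array([-0.037, -0.04 , -0.015]), 'grasp_force': np.float64(0.0), 'width': np.float64(0.086)} 0.0187
scene {'camera_matrix': array([[449.10167704,   0.        , 253.74971933],
       [  0.        , 449.10167704, 190.21376971],
       [  0.        ,   0.        ,   1.        ]]), 'eye': array([ 1.60554875, -0.69774345,  1.07133261]), 'orientation': array([0.87250906, 0.46183879, 0.93743085])}
dock [(0.97, [190.3, 200.9, 58.3, 72.5])]
keeper [(0.72, [206.8, 197.4, 32.1, 14.6])]
keeper_pin [(0.75, [127.2, 252.1, 27.3, 64.6]), (0.7, [214.3, 199.5, 25.7, 13.9])]
pail [(0.97, [186.3, 207.5, 53.1, 52.0]), (0.93, [140.8, 188.4, 47.2, 30.4]), (0.71
[... 673 characters left out ...]
ock [(0.77, [242.7, 223.2, 94.1, 84.1]), (0.24, [250.4, 226.1, 16.3, 28.2])]
keeper [(0.79, [253.2, 223.9, 12.3, 32.5])]
keeper_pin [(0.57, [253.3, 226.0, 14.0, 31.5]), (0.26, [209.8, 215.2, 22.1, 28.4]), (0.18, [267.5, 234.8, 32.4, 56.0])]
pail [(0.86, [180.5, 287.5, 73.9, 67.4]), (0.69, [120.9, 161.0, 52.5, 42.9]), (0.53, [250.7, 125.4, 64.8, 89.3]), (0.4, [284.5, 206.4, 23.4, 16.5])]
bail [(0.87, [266.7, 238.9, 48.5, 51.2]), (0.69, [189.5, 290.0, 61.4, 59.4]), (0.69, [113.2, 167.5, 57.0, 32.1]), (0.55, [212.5, 217.1, 19.4, 26.6])]
bail_grip [(0.7, [195.9, 285.9, 54.6, 63.2]), (0.65, [115.7, 178.0, 27.7, 18.9]), (0.61, [263.7, 239.7, 52.8, 49.3])]
stand [(0.81, [247.8, 128.8, 67.1, 84.8])]
```

View pics/scene0.png

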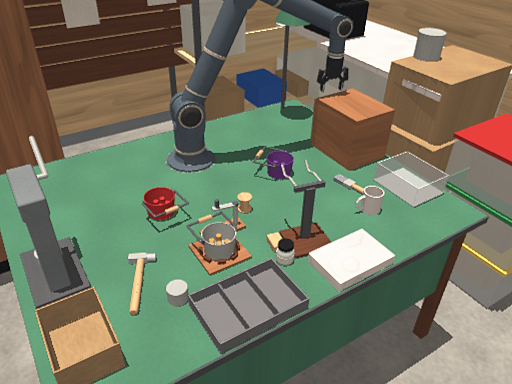

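View pics/side0.png

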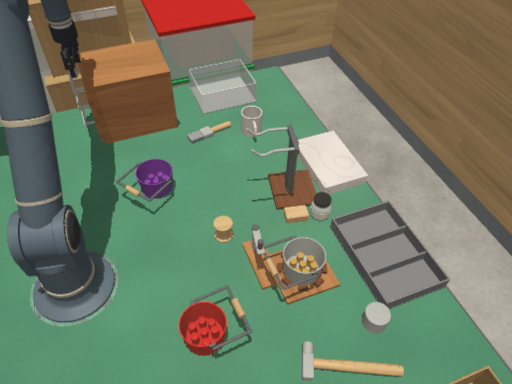

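The steel pail in its dock is at scene (219,240) and side (303,262). The keeper and pin are at side (257,240). The stand post is at side (293,160), with prongs reaching left to about (252,132) and (255,152). The red and purple pails are decoys. I'll zoom in next.

```bash
python3 - <<'E'
import cv2,numpy as np
a=cv2.imread("pics/side0.png")[212:302,238:348];b=cv2.imread("pics/scene0.png")[190:280,180:260]
c=cv2.imread("pics/side0.png")[115:215,240:325];d=cv2.imread("pics/scene0.png")[150:260,265:335]
f=lambda i,w,h,s:cv2.copyMakeBorder(cv2.resize(i,None,fx=s,fy=s,interpolation=cv2.INTER_CUBIC),0,0,0,0,cv2.BORDER_CONSTANT)
A=cv2.resize(a,None,fx=4,fy=4,interpolation=2);B=cv2.resize(b,None,fx=4,fy=4,interpolation=2)
im=np.zeros((600,800,3),np.uint8);im[:360,:440]=A;im[:360,440:760]=B
cv2.imwrite("pics/z1.png",im[:360])
im=np.zeros((600,800,3),np.uint8);C=cv2.resize(c,None,fx=5,fy=5,interpolation=2);D=cv2.resize(d,None,fx=5,fy=5,interpolation=2)
im[:500,:425]=C;im[:550,430:780]=D
cv2.imwrite("pics/z2.png",im)
E
```

```text
(no output)
```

View pics/z1.png

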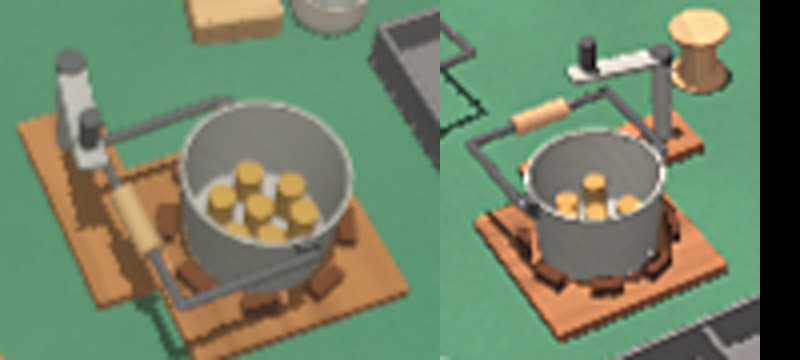

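View pics/z2.png

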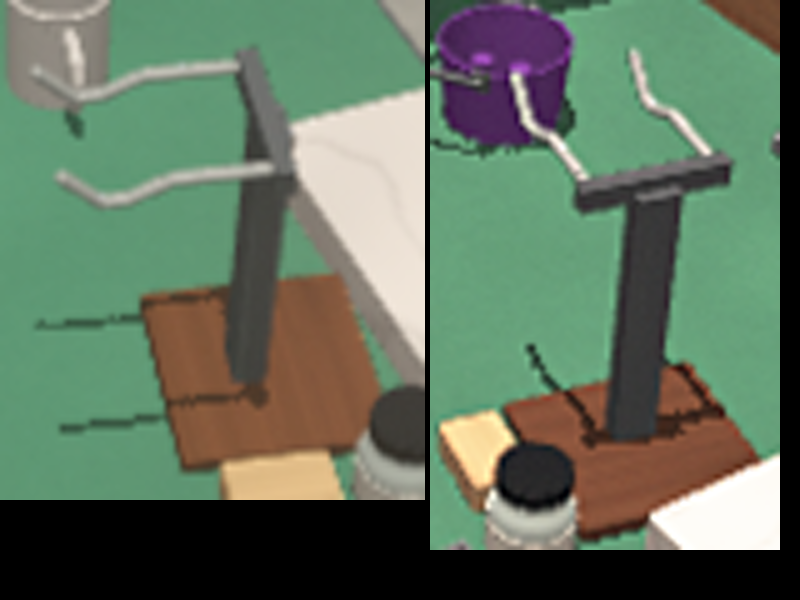

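```bash
cat >h.py <<'E'
import numpy as np,cv2
from scipy.spatial.transform import Rotation as R
from station import *
def ray(n,uv,c=None):
    c=c or camera_model(n);K=c['camera_matrix']
    d=np.linalg.inv(K)@[uv[0],uv[1],1.]
    d=R.from_rotvec(c['orientation']).as_matrix()@(d*[1,-1,-1]);return np.array(c['eye']),d/np.linalg.norm(d)
def tri(*rs):
    A=sum(np.eye(3)-np.outer(d,d) for e,d in rs);b=sum((np.eye(3)-np.outer(d,d))@e for e,d in rs)
    p=np.linalg.solve(A,b);return p,max(np.linalg.norm((np.eye(3)-np.outer(d,d))@(p-e)) for e,d in rs)
def atz(r,z): e,d=r;return e+d*(z-e[2])/d[2]
E
python3 - <<'E'
from h import *
np.set_printoptions(precision=4,suppress=True)
S=lambda X,Y:ray("side",(238+X/4-.4,212+Y/4-.4));C=lambda X,Y:ray("scene",(180+(X-440)/4-.4,190+Y/4-.4))
S2=lambda X,Y:ray("side",(240+X/5-.4,115+Y/5-.4));C2=lambda X,Y:ray("scene",(265+(X-430)/5-.4,150+Y/5-.4))
for n,a,b,z in[("pintop",S(91,117),C(588,43),.136),("posttop",S(70,60),C(661,52),.104),("grip",S(134,218),C(540,116),.082),("rim",S(266,172),C(595,177),.088),("cornerN",S(183,303),C(472,146),.082),("cornerF",S(110,138),C(604,92),.082),
 ("tipF",S2(37,70),C2(634,52),.239),("dipF",S2(82,98),C2(650,100),.217),("endF",S2(243,68),C2(708,152),.229),("tipN",S2(60,177),C2(517,75),.239),("dipN",S2(108,202),C2(533,125),.217),("endN",S2(270,168),C2(583,178),.229)]:
    p,e=tri(a,b);print(n,p,round(e,4),atz(a,z)[:2],atz(b,z)[:2])
E
```

```text
pintop [ 0.4924 -0.1289  0.1309] 0.0004 [ 0.4909 -0.1327] [ 0.4982 -0.1316]
posttop [ 0.5048 -0.0626  0.1038] 0.0003 [ 0.5048 -0.0624] [ 0.5052 -0.063 ]
grip [ 0.503  -0.1827  0.0802] 0.0007 [ 0.5026 -0.1829] [ 0.5054 -0.1844]
rim [ 0.5996 -0.1816  0.0818] 0.0001 [ 0.5973 -0.1849] [ 0.606 -0.185]
cornerN [ 0.5079 -0.2504  0.0788] 0.0 [ 0.507 -0.252] [ 0.5115 -0.2519]
cornerF [ 0.5104 -0.1232  0.0877] 0.0009 [ 0.5122 -0.1186] [ 0.5046 -0.121 ]
tipF [0.5744 0.1837 0.2398] 0.0009 [0.5745 0.1831] [0.5726 0.1858]
dipF [0.601  0.1792 0.2151] 0.0019 [0.5996 0.1745] [0.6016 0.1799]
endF [0.6923 0.1538 0.2326] 0.003 [0.6932 0.1532] [0.6861 0.1617]
tipN [0.5547 0.097  0.2377] 0.0012 [0.5539 0.094 ] [0.5552 0.0974]
dipN [0.5824 0.0924 0.2135] 0.0014 [0.5805 0.0872] [0.5855 0.091 ]
endN [0.6708 0.0684 0.2311] 0.001 [0.6715 0.069 ] [0.6676 0.0718]
```

The triangulated points match the given sizes: the tip-to-end length is about 120 mm and the heights are right. The seat is near (0.593, 0.1335) with yaw about -0.24, and the pail centre is near (0.599, -0.183). I'll swing the arm over to the keeper.

Call:
carry_out(
  deltas=[
    [0,0,-50,0,0,0,1],
    [0,0,-50,0,0,0,1],
    [-30,0,-40,0,0,0.075,1],
    [-50,0,-10,0,0,0.075,1],
    [-50,0,0,0,0,0.075,1],
    [-50,0,0,0,0,0.075,1],
    [-50,0,0,0,0,0.075,1],
    [-50,0,0,0,0,0.075,1],
    [-50,0,0,0,0,0.075,1],
    [-50,0,0,0,0,0.075,1],
    [-50,0,0,0,0,0.075,0.6],
    [-50,0,0,0,0,0.075,0.6],
  ],
)

```text
t: 2.0
eef_pos: [0.545, 0.4004, 0.381]
tool_rot: [1.477, 2.773, 0.0]
ft_force: [0.8, -0.7, -0.0]
width: 0.0683
grasp_force: 0.0
```

Call:
carry_out(
  deltas=[
    [-50,0,0,0,0,0.075,0.2],
    [-50,0,0,0,0,0.075,0.2],
    [-50,0,0,0,0,0.075,0.2],
    [-50,0,0,0,0,0.075,0.2],
    [-50,0,0,0,0,0.075,0.2],
    [-50,0,0,0,0,0.075,0.2],
    [-50,0,0,0,0,0.075,0.2],
    [-50,0,0,0,0,0.075,0.2],
    [0,0,0,0,0,0,0.2],
    [0,0,0,0,0,0,0.2],
  ],
)

```text
t: 3.0
eef_pos: [0.6723, 0.0274, 0.3813]
tool_rot: [2.23, 2.212, 0.001]
ft_force: [-0.3, 0.5, 0.1]
width: 0.0515
grasp_force: 0.0
```

```bash
python3 - <<'E'
from h import *
np.set_printoptions(precision=4,suppress=True)
s=get_state();print(s['eef_pos'],R.from_rotvec(s['tool_rot']).as_matrix(),s['width'])
c=camera_model("wrist");print(c);np.save("c1.npy",c,allow_pickle=True)
im=grab_frame("wrist");cv2.imwrite("pics/w1.png",im[...,::-1])
for q in("keeper_pin","bail_grip","pail","bail"):
        print(q,[(round(r['p'],2),r['rect']) for r in regions_of(q,"wrist")][:4])
E
```

```text
[0.6723 0.0274 0.3813] [[ 0.0082  1.      0.0003]
 [ 1.     -0.0082  0.0003]
 [ 0.0003  0.0003 -1.    ]] 0.05148768102638894
{'camera_matrix': array([[337.3733,   0.    , 258.358 ],
       [  0.    , 337.3733, 187.7083],
       [  0.    ,   0.    ,   1.    ]]), 'eye': array([0.6716, 0.1113, 0.5241]), 'orientation': array([-0.329 ,  0.0013, -0.0087])}
keeper_pin [(0.75, [115.9, 201.2, 28.0, 70.5]), (0.3, [143.9, 223.6, 105.6, 90.7])]
bail_grip [(0.59, [140.6, 237.2, 76.1, 79.0])]
pail [(0.85, [0.0, 270.4, 87.0, 82.4]), (0.83, [141.6, 225.8, 106.6, 85.9])]
bail [(0.79, [11.1, 272.9, 75.2, 34.8]), (0.76, [142.2, 235.4, 72.4, 81.1]), (0.51, [117.2, 204.3, 29.2, 66.7])]
```

View pics/w1.png

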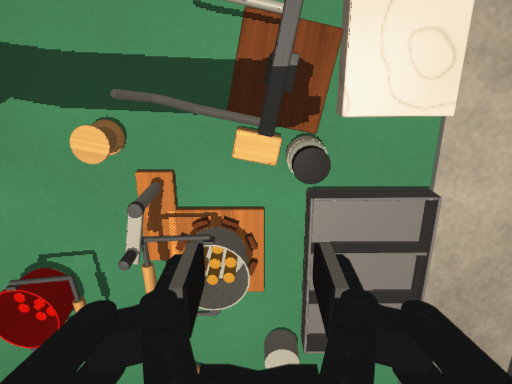

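The wrist view shows the pin top at (125,264), the post top at (134,211) and the grip at (149,280). The dock edges run parallel to the image axes, so its yaw is about 0.

```bash
python3 - <<'E'
from h import *
np.set_printoptions(precision=4,suppress=True)
c=np.load("c1.npy",allow_pickle=True).item()
for n,u,z in[("pin",(125,264),.136),("post",(134,211),.104),("grip",(149,280),.082),("dk",(265,208),.012),("dk2",(265,291),.012),("rimright",(250,270),.088)]:
    print(n,atz(ray("",u,c),z))
E
```

```text
pin [ 0.4939 -0.1258  0.136 ]
post [ 0.5025 -0.0638  0.104 ]
grip [ 0.502  -0.1871  0.082 ]
dk [ 0.6807 -0.0987  0.012 ]
dk2 [ 0.6803 -0.2591  0.012 ]
rimright [ 0.6567 -0.167   0.088 ]
```

Call:
carry_out(
  deltas=[
    [-31,-36,22,0,0,0,0.2],
    [-31,-36,22,0,0,0,0.2],
    [-31,-36,22,0,0,0,0.2],
    [-31,-36,22,0,0,0,0.2],
    [-31,-36,22,0,0,0,0.2],
    [0,0,40,0,0,0,0.2],
    [0,0,40,0,0,0,0.2],
    [0,0,25,0,0,0,0.2],
    [0,0,0,0,0,0,0.2],
    [0,0,0,0,0,0,0.2],
  ],
)

```text
t: 4.25
eef_pos: [0.5004, -0.1174, 0.1716]
tool_rot: [2.225, 2.217, 0.0]
ft_force: [-0.1, -0.2, 1.2]
width: 0.0512
grasp_force: 0.0
```

```bash
python3 - <<'E'
from h import *
np.set_printoptions(precision=4,suppress=True)
s=get_state();print(s['eef_pos'])
c=camera_model("wrist")
a=grab_frame("wrist");b=grab_frame("side")
cv2.imwrite("pics/w2.png",np.hstack([cv2.resize(a,(440,330)),cv2.resize(b[180:300,220:340],(330,330),interpolation=2)])[...,::-1])
E
```

```text
[ 0.5004 -0.1174  0.1716]
```

View pics/w2.png

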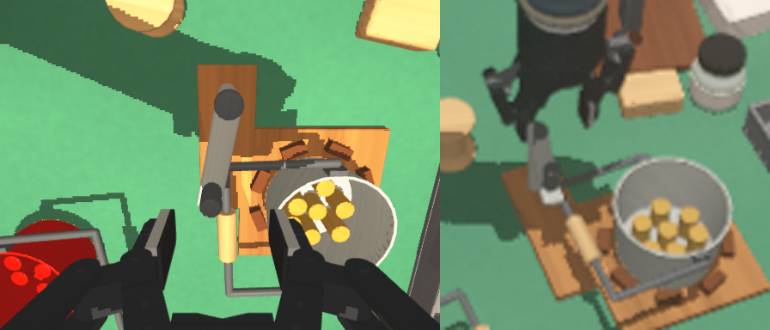

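The fingers hang above the pin, which shows at about (211,200) in the left half, slightly towards -x and -y. The pail and bail are undisturbed. Next I'll shift a little, go down and pinch.

Call:
carry_out(
  deltas=[
    [-10,-7,10,0,0,0,0.2],
    [0,0,25,0,0,0,0.2],
    [0,0,25,0,0,0,0.2],
    [0,0,0,0,0,0,0.2],
    [0,0,0,0,0,0,-0.2],
    [0,0,0,0,0,0,-0.6],
    [0,0,0,0,0,0,-0.8],
    [0,0,0,0,0,0,-1],
    [0,0,0,0,0,0,-1],
  ],
  squeeze=20,
)

```text
t: 5.25
eef_pos: [0.4935, -0.1284, 0.1123]
tool_rot: [2.226, 2.214, 0.002]
ft_force: [-0.9, -0.2, 6.1]
width: 0.0148
grasp_force: 21.8
```

Call:
carry_out(
  deltas=[
    [2,-8,0,0,0,0,-1],
    [3,-7.5,0,0,0,0,-1],
    [4,-7,0,0,0,0,-1],
    [4.5,-6.5,0,0,0,0,-1],
    [5.5,-6,0,0,0,0,-1],
    [6,-5.5,0,0,0,0,-1],
    [6.5,-4.5,0,0,0,0,-1],
    [7,-4,0,0,0,0,-1],
    [7.5,-3,0,0,0,0,-1],
    [8,-2,0,0,0,0,-1],
    [8,-1,0,0,0,0,-1],
    [0,0,0,0,0,0,-1],
  ],
)

```text
t: 6.45
eef_pos: [0.438, -0.0647, 0.1119]
tool_rot: [-2.225, -2.217, -0.002]
ft_force: [-0.5, -1.3, 8.9]
width: 0.0149
grasp_force: 22.3
```

Call:
carry_out(
  deltas=[
    [0,0,0,0,0,0,-0.5],
    [0,0,0,0,0,0,0],
    [0,0,0,0,0,0,0.2],
    [0,0,0,0,0,0,0.2],
    [0,0,-40,0,0,0,0.2],
    [0,0,-40,0,0,0,0.2],
    [0,0,-10,0,0,0,0.2],
    [-35,15,0,0,0,0,0.2],
    [-35,15,0,0,0,0,0.2],
    [-30,15,0,0,0,0,0.2],
    [0,10,0,0,0,0,0],
    [0,0,0,0,0,0,0],
  ],
)

```text
t: 7.65
eef_pos: [0.493, -0.1658, 0.2002]
tool_rot: [-2.227, -2.215, 0.001]
ft_force: [-0.2, 1.1, -0.1]
width: 0.0427
grasp_force: 0.0
```

```bash
python3 - <<'E'
from h import *
np.set_printoptions(precision=4,suppress=True)
s=get_state();print(s['eef_pos'])
c=camera_model("wrist");np.save("c2.npy",c,allow_pickle=True)
a=grab_frame("wrist");b=grab_frame("side")
cv2.imwrite("pics/w3.png",np.hstack([cv2.resize(a,(440,330)),cv2.resize(b[180:300,220:340],(330,330),interpolation=2)])[...,::-1])
E
```

```text
[ 0.493  -0.1658  0.2002]
```

View pics/w3.png

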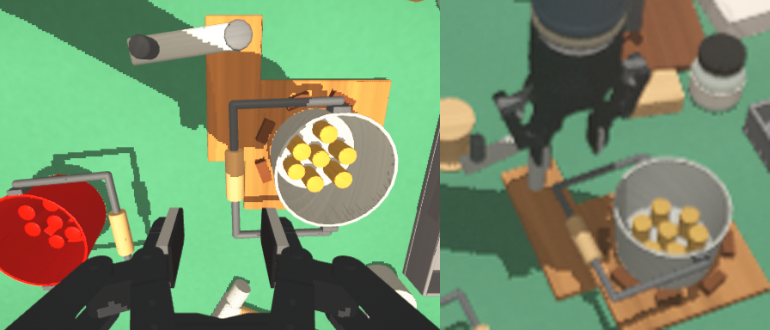

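The keeper now points to -x, close to a quarter turn. The grip is at (235,176) in the left half, which is wrist pixel (273.5,204.8).

```bash
python3 - <<'E'
from h import *
c=np.load("c2.npy",allow_pickle=True).item()
k=512/440
for u,z in[((235,176),.082),((234,103),.082),((236,235),.082),((337,170),.088)]: print(atz(ray("",(u[0]*k,u[1]*k),c),z).round(4))
E
```

```text
[ 0.5038 -0.1861  0.082 ]
[ 0.5024 -0.1162  0.082 ]
[ 0.5054 -0.2522  0.082 ]
[ 0.5992 -0.1782  0.088 ]
```

Call:
carry_out(
  deltas=[
    [-18,10,20,0,0,0,-0.2],
    [0,0,30,0,0,0,-0.2],
    [0,0,30,0,0,0,-0.2],
    [0,0,20,0,0,0,-0.2],
    [0,0,15,0,0,0,-0.2],
    [0,0,10,0,0,0,-0.2],
    [0,0,8,0,0,0,-0.2],
    [0,0,0,0,0,0,-0.2],
  ],
  squeeze=20,
)

```text
t: 8.55
eef_pos: [0.5018, -0.1831, 0.0674]
tool_rot: [-2.225, -2.216, 0.001]
ft_force: [0.0, -0.0, 0.1]
width: 0.0341
grasp_force: 0.0
```

Call:
carry_out(
  deltas=[
    [0,0,0,0,0,0,-0.5],
    [0,0,0,0,0,0,-0.7],
    [0,0,0,0,0,0,-1],
    [0,0,0,0,0,0,-1],
  ],
)

```text
t: 8.95
eef_pos: [0.5037, -0.1836, 0.0687]
tool_rot: [2.225, 2.215, 0.003]
ft_force: [3.0, 1.8, -0.1]
width: 0.0177
grasp_force: 19.4
```

Call:
carry_out(
  deltas=[
    [0,1,-14,0,0,0,-1],
    [0,3,-14,0,0,0,-1],
    [0,5,-13,0,0,0,-1],
    [0,7,-12.5,0,0,0,-1],
    [0,9,-11,0,0,0,-1],
    [0,0,0,0,0,0,-1],
  ],
)

```text
t: 9.55
eef_pos: [0.5257, -0.1844, 0.1338]
tool_rot: [-2.225, -2.213, 0.003]
ft_force: [-6.0, 1.0, 2.8]
width: 0.0172
grasp_force: 20.1
```

Call:
carry_out(
  deltas=[
    [0,10,-9.5,0,0,0,-1],
    [0,12,-8,0,0,0,-1],
    [0,13,-6,0,0,0,-1],
    [0,13.5,-4,0,0,0,-1],
    [0,14,-2,0,0,0,-1],
    [0,0,0,0,0,0,-1],
    [0,0,0,0,0,0,-1],
    [0,0,0,0,0,0,-1],
  ],
)

```text
t: 10.35
eef_pos: [0.5883, -0.1845, 0.1617]
tool_rot: [-2.227, -2.214, 0.001]
ft_force: [-3.2, 0.8, 1.0]
width: 0.0168
grasp_force: 20.2
```

```bash
python3 - <<'E'
from h import *
np.set_printoptions(precision=4,suppress=True)
s=get_state();print(s['eef_pos'],s['ft_force'])
a=grab_frame("scene");b=grab_frame("side")
cv2.imwrite("pics/w4.png",np.hstack([cv2.resize(a[160:280,160:280],(400,400)),cv2.resize(b[180:300,220:340],(400,400),interpolation=2)])[...,::-1])
E
```

```text
[ 0.5883 -0.1845  0.1617] [-3.1627  0.7858  0.9975]
```

View pics/w4.png

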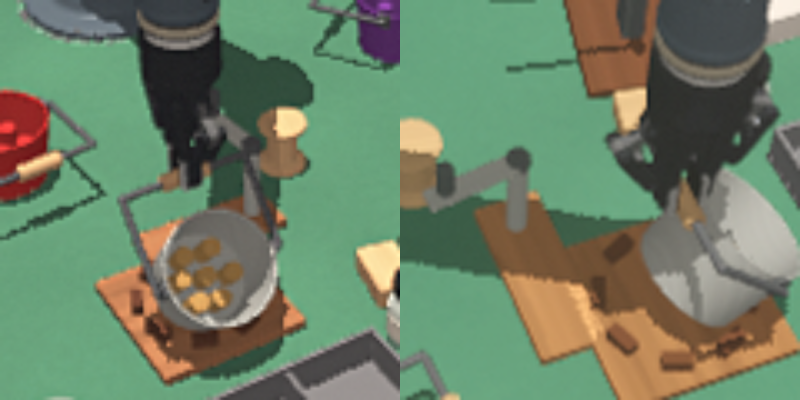

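The pail has tipped towards +x. The grip isn't rolling in the pads, so the bail pushed the pail over. I'll back out along the same arc at once.

Call:
carry_out(
  deltas=[
    [0,-14,2,0,0,0,-1],
    [0,-13.5,4,0,0,0,-1],
    [0,-13,6,0,0,0,-1],
    [0,-12,8,0,0,0,-1],
    [0,-10,9.5,0,0,0,-1],
    [0,0,0,0,0,0,-1],
    [0,0,0,0,0,0,-1],
  ],
)

```text
t: 11.15
eef_pos: [0.5234, -0.1844, 0.1324]
tool_rot: [-2.224, -2.21, 0.005]
ft_force: [-10.8, 1.6, 9.5]
width: 0.0173
grasp_force: 21.9
```

```bash
python3 - <<'E'
from h import *
np.set_printoptions(precision=4,suppress=True)
s=get_state();print(s['eef_pos'],s['ft_force'])
a=grab_frame("scene");b=grab_frame("side")
cv2.imwrite("pics/w5.png",np.hstack([cv2.resize(a[160:280,160:280],(400,400)),cv2.resize(b[180:300,220:340],(400,400),interpolation=2)])[...,::-1])
E
```

```text
[ 0.5234 -0.1844  0.1324] [-10.7911   1.6051   9.5465]
```

View pics/w5.png

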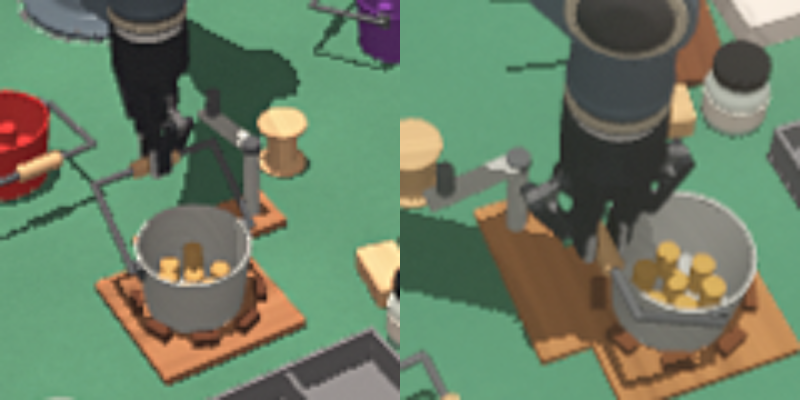

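The pail stands upright in the dock again, with the bail at roughly 0.75 rad. I'll open the fingers so the grip is only caged, then push the bail up the rest of the way without pinching it.

Call:
carry_out(
  deltas=[
    [0,0,0,0,0,0,-0.6],
    [0,0,0,0,0,0,-0.2],
    [0,0,0,0,0,0,-0.2],
    [0,8,-7,0,0,0,-0.2],
    [0,8,-6,0,0,0,-0.2],
    [0,8,-5,0,0,0,-0.2],
    [0,8,-4,0,0,0,-0.2],
    [0,8,-3,0,0,0,-0.2],
    [0,0,0,0,0,0,-0.2],
  ],
)

```text
t: 12.15
eef_pos: [0.5695, -0.1839, 0.158]
tool_rot: [2.224, 2.216, 0.002]
ft_force: [-0.1, -0.8, 0.1]
width: 0.0339
grasp_force: 0.0
```

```bash
python3 - <<'E'
from h import *
np.set_printoptions(precision=4,suppress=True)
s=get_state();print(s['eef_pos'],s['ft_force'],s['width'])
a=grab_frame("scene");b=grab_frame("side")
cv2.imwrite("pics/w6.png",np.hstack([cv2.resize(a[160:280,160:280],(400,400)),cv2.resize(b[180:300,220:340],(400,400),interpolation=2)])[...,::-1])
E
```

```text
[ 0.5695 -0.1839  0.158 ] [-0.1218 -0.751   0.1222] 0.033884720716077996
```

View pics/w6.png

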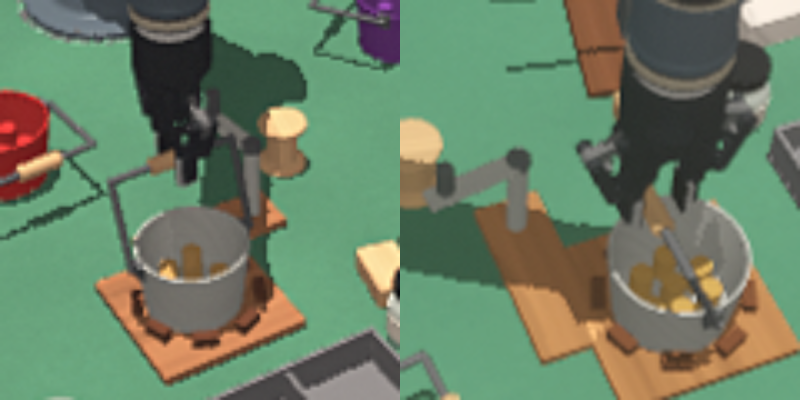

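The caged push works: the pail stands upright and the bail is at about 1.15 rad. That used the last picture, so from here I go by numbers. I'll push on to upright, hold, then close.

Call:
carry_out(
  deltas=[
    [0,8,-3,0,0,0,-0.2],
    [0,8,-2,0,0,0,-0.2],
    [0,8,-1,0,0,0,-0.2],
    [0,8,0,0,0,0,-0.2],
    [0,0,0,0,0,0,-0.2],
    [0,0,0,0,0,0,-0.2],
    [0,0,0,0,0,0,-0.2],
    [0,-8,0,0,0,0,-0.2],
    [0,0,5,0,0,0,-0.2],
  ],
)

```text
t: 13.15
eef_pos: [0.5903, -0.1849, 0.1589]
tool_rot: [2.228, 2.215, 0.001]
ft_force: [-0.1, -0.2, 0.3]
width: 0.0339
grasp_force: 0.0
```

Call:
carry_out(
  deltas=[
    [0,0,0,0,0,0,-0.4],
    [0,0,0,0,0,0,-0.6],
    [0,0,0,0,0,0,-1],
    [0,0,0,0,0,0,-1],
    [0,0,0,0,0,0,-1],
  ],
  squeeze=40,
)

```text
t: 13.65
eef_pos: [0.5912, -0.1842, 0.1584]
tool_rot: [-2.226, -2.216, 0.0]
ft_force: [-0.8, 0.7, -0.2]
width: 0.0164
grasp_force: 39.0
```

```bash
python3 - <<'E'
from h import *
np.set_printoptions(precision=4,suppress=True)
for n in("scene","side"):
    a=grab_frame(n);cv2.imwrite(f"pics/{n}7.png",a[...,::-1])
    for q in("pail","bail","bail_grip","keeper"):
        print(n,q,[(round(r['p'],2),r['rect'],np.argwhere(r['mask']).mean(0)[::-1]) for r in regions_of(q,n)][:4])
s=get_state();print(s['eef_pos'],s['ft_force'],s['width'])
E
```

```text
scene pail [(0.97, [194.2, 202.3, 47.0, 56.6], array([216.4052, 237.0804])), (0.9, [139.6, 186.8, 47.8, 37.0], array([161.4522, 202.8048])), (0.87, [254.6, 146.6, 39.7, 33.7], array([276.1126, 162.6195]))]
scene bail [(0.66, [196.9, 205.2, 40.2, 34.6], array([217.7413, 216.5664])), (0.64, [254.2, 149.0, 18.9, 16.4], array([259.2021, 158.4149])), (0.56, [140.2, 191.5, 49.0, 29.3], array([170.1111, 206.6435]))]
scene bail_grip [(0.72, [167.0, 207.4, 9.8, 5.0], array([171.0345, 209.7241])), (0.59, [196.3, 202.8, 38.9, 38.3], array([204.1989, 222.1989])), (0.57, [254.3, 145.5, 22.9, 22.7], array([261.575, 153.775])), (0.2, [276.3, 239.6, 20.9, 24.6], array([284.5881, 252.3899]))]
scene keeper [(0.48, [218.6, 188.1, 20.7, 17.7], array([229.037 , 197.9383])), (0.15, [265.9, 234.1, 14.5, 13.7], array([272.7887, 240.3169]))]
side pail [(0.89, [127.9, 160.5, 45.9, 41.3], array([153.4306, 178.9506])), (0.87, [179.3, 286.3, 74.9, 67.9], array([207.46  , 324.7337])), (0.61, [286.3, 237.8, 36.4, 46.7], array([302.8018, 261.6509]))]
side bail [(0.71, [115.0, 167.2, 52.8, 32.5], array([136.3404, 187.1915])), (0.67, [193.2, 288.7, 58.4, 59.8], array([229.6989, 313.6515])), (0.49, [305.5, 235.3, 16.6, 41.2], array([313.2652, 253.8485])), (0.41, [226.6, 225.7, 111.5, 78.3], array([279.6253, 269.0489]))]
side bail_grip [(0.95, [194.3, 285.1, 59.0, 65.5], array([231.6311, 313.5942])), (0.7, [115.7, 167.0, 55.0, 34.7], array([138.6276, 189.2551])), (0.56, [306.9, 233.1, 10.7, 43.5], array([312.0811, 251.8243]))]
side keeper [(0.68, [227.8, 223.5, 29.5, 21.2], array([242.7442, 233.314 ]))]
[ 0.5912 -0.1842  0.1584] [ 0.1052  0.4716 -0.3157] 0.016836505226520783
```

Call:
carry_out(
  deltas=[
    [0,0,0,0,0,0,-1],
    [0,0,-4,0,0,0,-1],
    [0,0,-10,0,0,0,-1],
    [0,0,-16,0,0,0,-1],
    [0,0,-20,0,0,0,-1],
    [0,0,-20,0,0,0,-1],
    [0,0,-20,0,0,0,-1],
    [0,0,-20,0,0,0,-1],
    [0,0,-20,0,0,0,-1],
    [0,0,-16,0,0,0,-1],
    [0,0,-10,0,0,0,-1],
    [0,0,-4,0,0,0,-1],
  ],
  squeeze=60,
)

```text
t: 15.35
eef_pos: [0.5913, -0.1847, 0.3194]
tool_rot: [2.227, 2.215, 0.001]
ft_force: [-0.6, 0.2, -7.6]
width: 0.0159
grasp_force: 58.8
```

```bash
python3 - <<'E'
from h import *
np.set_printoptions(precision=4,suppress=True)
s=get_state();print(s['eef_pos'],s['ft_force'],s['moment'],s['width'])
R_=[]
for n in("scene","side"):
    a=grab_frame(n);cv2.imwrite(f"pics/{n}8.png",a[...,::-1])
    r=regions_of("pail",n);print(n,[(round(x['p'],2),x['rect'],np.argwhere(x['mask']).mean(0)[::-1].round(1)) for x in r])
    for x in r:
        if x['mask'].sum()>200: print(cv2.fitEllipse(np.argwhere(x['mask'])[:,::-1].astype(np.float32)))
E
```

```text
[ 0.5913 -0.1847  0.3194] [-0.6444  0.157  -7.5783] [-0.0535  0.0086 -0.0127] 0.01589187792222808
scene [(0.97, [191.8, 160.7, 46.0, 64.0], array([215. , 197.7])), (0.73, [140.7, 189.1, 44.2, 30.7], array([159.5, 202.7])), (0.62, [251.8, 150.9, 41.9, 31.5], array([276.4, 162.8])), (0.25, [191.3, 163.3, 43.6, 23.5], array([214.4, 170.5]))]
((215.0984649658203, 190.91329956054688), (36.48820114135742, 54.66151809692383), 3.188171863555908)
((159.88839721679688, 202.6475067138672), (26.793861389160156, 30.41646385192871), 81.24160766601562)
((274.7525939941406, 162.61375427246094), (23.111364364624023, 33.705745697021484), 108.94454956054688)
side [(0.9, [179.6, 287.4, 75.3, 67.7], array([209. , 324.7])), (0.73, [288.6, 179.8, 46.9, 72.6], array([309. , 224.5])), (0.61, [245.3, 123.8, 56.5, 88.2], array([283.1, 169.6])), (0.55, [119.3, 162.1, 52.9, 39.5], array([151.4, 179.3]))]
((213.98049926757812, 322.2337646484375), (51.12594223022461, 62.01362991333008), 58.24958801269531)
((309.010498046875, 223.59542846679688), (38.435791015625, 51.54633712768555), 3.0258264541625977)
((278.5098876953125, 159.29287719726562), (38.501556396484375, 79.80502319335938), 167.88388061523438)
((149.26190185546875, 179.39407348632812), (32.46331787109375, 46.10808563232422), 82.28485107421875)
```

Call:
carry_out(
  deltas=[
    [6,-5,0,0,0,0,-1],
    [12,-10,0,0,0,0,-1],
    [17,-14,0,0,0,0,-1],
    [20,-16,0,0,0,0,-1],
    [22,-18,0,0,0,0,-1],
    [22,-18,0,0,0,0,-1],
    [20,-16,0,0,0,0,-1],
    [17,-14,0,0,0,0,-1],
    [12,-10,0,0,0,0,-1],
    [6,-5,0,0,0,0,-1],
    [0,0,0,0,0,0,-1],
  ],
)

```text
t: 16.65
eef_pos: [0.4652, -0.0289, 0.3183]
tool_rot: [-2.224, -2.217, -0.0]
ft_force: [-0.1, -0.7, -8.4]
width: 0.016
grasp_force: 58.8
```

Call:
carry_out(
  deltas=[
    [7,1,0,0,0,0,-1],
    [15,1,0,0,0,0,-1],
    [21,1,0,0,0,0,-1],
    [25,1,0,0,0,0,-1],
    [28,1,0,0,0,0,-1],
    [28,1,0,0,0,0,-1],
    [25,1,0,0,0,0,-1],
    [21,1,0,0,0,0,-1],
    [15,1,0,0,0,0,-1],
    [7,1,0,0,0,0,-1],
    [0,0,0,0,0,0,-1],
  ],
)

```text
t: 17.75
eef_pos: [0.4775, 0.1627, 0.3183]
tool_rot: [2.226, 2.216, -0.001]
ft_force: [0.2, 0.9, -6.9]
width: 0.0162
grasp_force: 58.8
```

Call:
carry_out(
  deltas=[
    [0,0,0,0,0,0.03,-1],
    [0,0,0,0,0,0.045,-1],
    [0,0,0,0,0,0.045,-1],
    [0,0,0,0,0,0.045,-1],
    [0,0,0,0,0,0.045,-1],
    [0,0,0,0,0,0.03,-1],
    [0,0,0,0,0,0,-1],
    [0,0,0,0,0,0,-1],
  ],
)

```text
t: 18.55
eef_pos: [0.4771, 0.1617, 0.3186]
tool_rot: [-2.477, -1.933, -0.0]
ft_force: [0.5, 0.4, -6.3]
width: 0.0163
grasp_force: 58.9
```

```bash
python3 - <<'E'
from h import *
np.set_printoptions(precision=4,suppress=True)
s=get_state();print(s['eef_pos'],R.from_rotvec(s['tool_rot']).as_matrix(),s['ft_force'],s['width'])
seat=np.array([.593,.1335]);ps=-.238;X=np.array([np.cos(ps),np.sin(ps)]);Y=np.array([-X[1],X[0]])
d=s['eef_pos'][:2]-seat;print("in stand",d@X,d@Y)
for n in("scene","side"):
    r=grab_frame(n)
    for q in("bail_grip","bail","pail"):
        print(n,q,[(round(x['p'],2),x['rect'],np.argwhere(x['mask']).mean(0)[::-1].round(1)) for x in regions_of(q,n)])
def pr(n,p):
    c=camera_model(n);v=R.from_rotvec(c['orientation']).as_matrix().T@(np.array(p)-c['eye'])*[1,-1,-1];u=c['camera_matrix']@v;return u[:2]/u[2]
e=s['eef_pos']
for n in("scene","side"):
    for z in(.019,-.07,-.038-.076):print(n,z,pr(n,e+[0,0,z]).round(1))
E
```

```text
[0.4771 0.1617 0.3186] [[ 0.2431  0.97    0.0001]
 [ 0.97   -0.2431  0.0001]
 [ 0.0001  0.0001 -1.    ]] [ 0.4865  0.4422 -6.3244] 0.016314126731525182
in stand -0.11924502539961153 9.774672551498761e-05
scene bail_grip [(0.62, [267.3, 121.9, 37.9, 30.9], array([283.4, 132.9])), (0.48, [143.3, 193.5, 43.7, 22.1], array([169.8, 207.3])), (0.46, [250.4, 148.0, 16.7, 17.8], array([258.2, 158. ])), (0.42, [264.7, 235.0, 15.8, 13.8], array([273.2, 240. ]))]
scene bail [(0.54, [264.9, 124.8, 42.7, 26.3], array([274.4, 141. ])), (0.51, [262.0, 121.7, 43.7, 52.2], array([284.1, 153.6])), (0.49, [153.6, 192.6, 35.1, 25.6], array([172.1, 208. ])), (0.45, [251.2, 149.7, 17.1, 12.7], array([258.8, 158. ]))]
scene pail [(0.86, [264.1, 125.7, 41.1, 47.0], array([283. , 154.4])), (0.75, [254.0, 153.0, 33.5, 27.4], array([269.6, 169.4])), (0.72, [142.6, 188.7, 45.8, 34.4], array([160.2, 203. ])), (0.48, [223.5, 188.2, 14.3, 19.5], array([227.5, 197.3])), (0.26, [268.8, 124.6, 36.2, 27.1], array([274.1, 134. ]))]
side bail_grip [(0.6, [193.8, 285.7, 58.1, 63.5], array([231. , 313.1])), (0.5, [214.0, 103.1, 8.0, 56.2], array([217.3, 126.5]))]
side bail [(0.79, [196.3, 287.9, 54.0, 62.2], array([231.2, 313.8])), (0.52, [115.1, 166.7, 54.5, 34.0], array([138., 190.])), (0.48, [213.4, 100.2, 9.8, 56.0], array([216.9, 121.8])), (0.48, [309.0, 190.5, 24.2, 32.6], array([321.1, 206.5]))]
side pail [(0.84, [202.0, 101.2, 36.7, 67.1], array([219. , 145.5])), (0.82, [179.2, 290.2, 75.7, 66.9], array([207.4, 325.2])), (0.69, [119.9, 161.6, 55.4, 41.3], array([150.9, 179.4]))]
scene 0.019 [285.7 125.6]
scene -0.07 [284.2 147.5]
scene -0.11399999999999999 [283.6 157.9]
side 0.019 [215.8 113.3]
side -0.07 [217.4 138.6]
side -0.11399999999999999 [218.1 150.1]
```

Call:
carry_out(
  deltas=[
    [0,0,6,0,0,0,-1],
    [0,0,12,0,0,0,-1],
    [0,0,18,0,0,0,-1],
    [0,0,18,0,0,0,-1],
    [0,0,14,0,0,0,-1],
    [0,0,6,0,0,0,-1],
    [0,0,0,0,0,0,-1],
    [0,0,0,0,0,0,-1],
  ],
)

```text
t: 19.75
eef_pos: [0.4775, 0.1624, 0.2448]
tool_rot: [2.476, 1.933, 0.001]
ft_force: [0.2, 0.4, -6.6]
width: 0.0164
grasp_force: 58.9
```

Call:
carry_out(
  deltas=[
    [0,4,0,0,0,0,-1],
    [0,8,0,0,0,0,-1],
    [0,12,0,0,0,0,-1],
    [0,14,0,0,0,0,-1],
    [0,15,0,0,0,0,-1],
    [0,15,0,0,0,0,-1],
    [0,15,0,0,0,0,-1],
    [0,13,0,0,0,0,-1],
    [0,11,0,0,0,0,-1],
    [0,8,0,0,0,0,-1],
    [0,4,0,0,0,0,-1],
    [0,0,0,0,0,0,-1],
  ],
)

```text
t: 20.95
eef_pos: [0.5928, 0.1332, 0.2444]
tool_rot: [-2.476, -1.933, 0.0]
ft_force: [-0.3, -0.2, -7.2]
width: 0.0162
grasp_force: 58.9
```

Call:
carry_out(
  deltas=[
    [0,0,0,0,0,0,-1],
    [0,0,0,0,0,0,-1],
    [0,0,0,0,0,0,-1],
    [0,0,0,0,0,0,-1],
  ],
)

```text
t: 21.35
eef_pos: [0.5923, 0.1336, 0.2447]
tool_rot: [-2.476, -1.934, -0.0]
ft_force: [0.4, -0.3, -7.1]
width: 0.0162
grasp_force: 58.9
```

```bash
python3 - <<'E'
from h import *
np.set_printoptions(precision=4,suppress=True)
s=get_state();print(s['eef_pos'],s['ft_force'],s['moment'],s['width'])
seat=np.array([.593,.1335]);ps=-.238;X=np.array([np.cos(ps),np.sin(ps)]);Y=np.array([-X[1],X[0]])
d=s['eef_pos'][:2]-seat;print("in stand",d@X,d@Y)
for n in("scene","side"):
    a=grab_frame(n);cv2.imwrite(f"pics/{n}9.png",a[...,::-1])
    for q in("bail_grip","bail","pail"):
        print(n,q,[(round(x['p'],2),x['rect'],np.argwhere(x['mask']).mean(0)[::-1].round(1)) for x in regions_of(q,n)])
def pr(n,p):
    c=camera_model(n);v=R.from_rotvec(c['orientation']).as_matrix().T@(np.array(p)-c['eye'])*[1,-1,-1];u=c['camera_matrix']@v;return u[:2]/u[2]
e=s['eef_pos']
for n in("scene","side"):
    for z in(.019,-.07,-.038-.076):print(n,z,pr(n,e+[0,0,z]).round(1))
E
```

```text
[0.5923 0.1336 0.2447] [ 0.4412 -0.2939 -7.1424] [-0.0111  0.0197  0.0013] 0.01618939752836834
in stand -0.0007212890099030477 -9.475440300015184e-05
scene bail_grip [(0.68, [273.8, 155.5, 44.7, 55.7], array([292.3, 186.5])), (0.68, [167.6, 281.5, 22.0, 26.7], array([176.9, 292.8])), (0.57, [141.8, 193.5, 45.7, 24.2], array([168.6, 207.8])), (0.54, [277.6, 157.0, 38.9, 28.5], array([289.6, 169.3])), (0.53, [251.6, 149.8, 26.2, 14.1], array([257.8, 156.6]))]
scene bail [(0.76, [139.7, 191.1, 50.4, 28.9], array([167.7, 207.8])), (0.63, [274.7, 158.6, 43.7, 29.1], array([294.5, 168.1])), (0.55, [253.8, 150.0, 18.6, 15.9], array([259.3, 156.9]))]
scene pail [(0.79, [275.6, 158.2, 38.9, 52.6], array([291.4, 189. ])), (0.77, [141.9, 189.1, 46.4, 33.4], array([160.4, 203. ])), (0.67, [252.2, 148.6, 42.2, 34.6], array([275.2, 162.8]))]
side bail_grip [(0.62, [194.1, 286.0, 56.4, 61.9], array([234.2, 312. ])), (0.58, [114.6, 166.1, 56.4, 33.0], array([140.5, 188.2]))]
side bail [(0.81, [192.7, 290.7, 57.5, 57.6], array([228.9, 311. ])), (0.69, [113.2, 167.1, 54.5, 26.7], array([130.5, 183.6])), (0.63, [283.0, 207.0, 24.2, 17.5], array([295.6, 213.6])), (0.58, [257.8, 125.2, 10.7, 49.8], array([261.3, 145.1]))]
side pail [(0.97, [180.4, 286.5, 73.3, 68.0], array([208.6, 324.5])), (0.96, [243.6, 126.3, 34.7, 56.6], array([259.7, 161.8])), (0.73, [120.3, 161.8, 52.8, 41.7], array([150.4, 179.6]))]
scene 0.019 [297.4 160.6]
scene -0.07 [295.5 182.1]
scene -0.11399999999999999 [294.6 192.2]
side 0.019 [259.3 131.2]
side -0.07 [258.5 154.3]
side -0.11399999999999999 [258.2 164.8]
```

The bar is over the seat and there is no contact force. I'll lower slowly while watching the load.

Call:
carry_out(
  deltas=[
    [0,0,4,0,0,0,-1],
    [0,0,6,0,0,0,-1],
    [0,0,6,0,0,0,-1],
    [0,0,6,0,0,0,-1],
    [0,0,5,0,0,0,-1],
    [0,0,3,0,0,0,-1],
    [0,0,0,0,0,0,-1],
    [0,0,0,0,0,0,-1],
  ],
)

```text
t: 22.55
eef_pos: [0.5927, 0.1334, 0.2146]
tool_rot: [2.476, 1.933, 0.0]
ft_force: [-0.3, -1.3, -6.6]
width: 0.016
grasp_force: 58.9
```

Call:
carry_out(
  deltas=[
    [0,0,2,0,0,0,-1],
    [0,0,2,0,0,0,-1],
    [0,0,2,0,0,0,-1],
    [0,0,0,0,0,0,-1],
    [0,0,0,0,0,0,-1],
  ],
)

```text
t: 23.05
eef_pos: [0.5925, 0.1334, 0.2085]
tool_rot: [-2.476, -1.933, 0.0]
ft_force: [-0.4, 0.0, -6.7]
width: 0.0164
grasp_force: 58.9
```

Call:
carry_out(
  deltas=[
    [0,0,1,0,0,0,-1],
    [0,0,1,0,0,0,-1],
    [0,0,0,0,0,0,-1],
    [0,0,0,0,0,0,-1],
  ],
)

```text
t: 23.45
eef_pos: [0.5926, 0.1334, 0.2066]
tool_rot: [-2.476, -1.933, -0.0]
ft_force: [-0.7, -0.4, -6.9]
width: 0.0162
grasp_force: 58.9
```

Call:
carry_out(
  deltas=[
    [0,0,1,0,0,0,-1],
    [0,0,1,0,0,0,-1],
    [0,0,0,0,0,0,-1],
    [0,0,0,0,0,0,-1],
  ],
)

```text
t: 23.85
eef_pos: [0.5928, 0.1334, 0.206]
tool_rot: [-2.476, -1.933, -0.002]
ft_force: [-5.0, -1.4, 5.9]
width: 0.0164
grasp_force: 60.1
```

It is seated: the load has transferred and the grip is at about 0.225 m. Now I'll release gently and withdraw upward.

Call:
carry_out(
  deltas=[
    [0,0,0,0,0,0,-0.65],
    [0,0,0,0,0,0,-0.5],
    [0,0,0,0,0,0,-0.3],
    [0,0,0,0,0,0,0],
    [0,0,0,0,0,0,0.2],
    [0,0,0,0,0,0,0.2],
    [0,0,-8,0,0,0,0.2],
    [0,0,-15,0,0,0,0.2],
    [0,0,-30,0,0,0,0.2],
    [0,0,-40,0,0,0,0.2],
    [0,0,-40,0,0,0,0.2],
    [0,0,0,0,0,0,0.2],
  ],
  squeeze=20,
)

```text
t: 25.05
eef_pos: [0.5957, 0.1334, 0.3456]
tool_rot: [2.473, 1.93, 0.02]
ft_force: [1.3, -0.3, 1.3]
width: 0.0512
grasp_force: 0.0
```

Call:
carry_out(
  deltas=[
    [0,-40,-30,0,0,0,0.2],
    [0,-40,-30,0,0,0,0.2],
    [0,-40,-20,0,0,0,0.2],
    [0,0,0,0,0,0,0.2],
    [0,0,0,0,0,0,0.2],
    [0,0,0,0,0,0,0.2],
    [0,0,0,0,0,0,0.2],
    [0,0,0,0,0,0,0.2],
    [0,0,0,0,0,0,0.2],
    [0,0,0,0,0,0,0.2],
  ],
)

```text
t: 26.05
eef_pos: [0.4763, 0.1623, 0.4171]
tool_rot: [2.477, 1.933, -0.001]
ft_force: [-0.0, -0.3, 0.5]
width: 0.0513
grasp_force: 0.0
```

```bash
python3 - <<'E'
from h import *
np.set_printoptions(precision=4,suppress=True)
def pr(n,p):
    c=camera_model(n);v=R.from_rotvec(c['orientation']).as_matrix().T@(np.array(p)-c['eye'])*[1,-1,-1];u=c['camera_matrix']@v;return u[:2]/u[2]
for n in("scene","side"):
  for k in range(2):
    a=grab_frame(n);cv2.imwrite(f"pics/{n}10.png",a[...,::-1])
    for q in("bail_grip","pail"):
        print(n,q,[(round(x['p'],2),x['rect'],np.argwhere(x['mask']).mean(0)[::-1].round(1)) for x in regions_of(q,n)])
  # wood-coloured pixels near expected grip
  u=pr(n,[.593,.1335,.225]);x0,y0=(u-25).astype(int);h=cv2.cvtColor(a[y0:y0+50,x0:x0+50],cv2.COLOR_RGB2HSV)
  m=cv2.inRange(h,(8,80,80),(25,255,255));print(n,"expected seat",u.round(1),"wood",m.sum()//255,np.argwhere(m).mean(0)[::-1]+[x0,y0])
  for z in(.13,.06):print(z,pr(n,[.593,.1335,z]).round(1))
print(get_state()['ft_force'],get_state()['eef_pos'])
E
```

```text
scene bail_grip [(0.75, [144.2, 192.8, 41.0, 22.4], array([170.6, 206.2])), (0.68, [254.4, 147.8, 23.6, 19.5], array([264.8, 155.5])), (0.58, [278.6, 168.3, 35.0, 25.8], array([295.1, 172.5]))]
scene pail [(0.92, [271.8, 164.7, 47.8, 54.1], array([290.8, 194.6])), (0.91, [251.5, 149.7, 42.0, 30.3], array([276.7, 162. ])), (0.62, [144.1, 187.6, 41.1, 34.8], array([160.5, 202.7]))]
scene bail_grip [(0.67, [252.3, 149.1, 16.9, 18.3], array([260. , 156.9])), (0.62, [164.4, 194.0, 21.2, 18.8], array([172.8, 207.4])), (0.23, [190.0, 184.3, 57.2, 91.4], array([220.9, 243.2]))]
scene pail [(0.79, [252.6, 147.2, 44.3, 32.4], array([275.3, 161.9])), (0.7, [142.1, 187.6, 45.6, 35.9], array([160.9, 202.8])), (0.62, [277.0, 163.9, 41.2, 52.1], array([291.3, 194.5]))]
scene expected seat [296.6 170.2] wood 106 [301.7453 166.5283]
0.13 [294.7 192.5]
0.06 [293.3 207.9]
side bail_grip [(0.94, [197.6, 286.9, 53.6, 61.9], array([230.5, 312.8])), (0.82, [116.4, 167.3, 55.3, 32.0], array([134.3, 186. ])), (0.51, [255.0, 128.9, 9.2, 47.9], array([259.8, 150. ])), (0.47, [359.6, 304.0, 33.9, 27.5], array([376. , 317.2]))]
side pail [(0.84, [181.0, 286.9, 73.1, 69.8], array([208.7, 324.4])), (0.78, [244.4, 128.3, 35.6, 64.5], array([258.4, 169.1])), (0.59, [120.5, 162.5, 53.2, 37.7], array([150.2, 179.1]))]
side bail_grip [(0.84, [191.2, 285.0, 61.9, 65.8], array([228.4, 313.3])), (0.82, [252.5, 127.2, 12.9, 55.8], array([260.2, 152.3])), (0.81, [116.0, 171.4, 50.2, 27.3], array([136.1, 189.2]))]
side pail [(0.87, [241.5, 126.9, 37.2, 66.2], array([258.6, 168.6])), (0.76, [119.1, 163.1, 56.9, 41.1], array([151.4, 179.1]))]
side expected seat [259.2 141.5] wood 83 [258.6867 141.6265]
0.13 [258.4 164.9]
0.06 [257.9 180.7]
[ 0.6368  0.3387 -0.0408] [0.4761 0.1625 0.4176]
```

```bash
python3 - <<'E'
from h import *
a=grab_frame("scene")
x0,y0=280,155;h=cv2.cvtColor(a[y0:y0+32,x0:x0+34],cv2.COLOR_RGB2HSV);m=cv2.inRange(h,(8,80,80),(25,255,255))
n,l,st,ce=cv2.connectedComponentsWithStats(m)
for s,c in zip(st[1:],ce[1:]):
    if s[4]>5: print(s,c+[x0,y0],atz(ray("scene",c+[x0,y0]),.225).round(4))
s_=grab_frame("side").astype(int);b=cv2.imread("pics/side10.png")[...,::-1];print(abs(s_-b)[100:200,230:330].max(),abs(a.astype(int)-cv2.imread("pics/scene10.png")[...,::-1])[150:230,260:330].max())
h=cv2.cvtColor(b[125:160,245:275].copy(),cv2.COLOR_RGB2HSV);m=cv2.inRange(h,(8,80,80),(25,255,255));n,l,st,ce=cv2.connectedComponentsWithStats(m)
for s,c in zip(st[1:],ce[1:]):
    if s[4]>5: print(s,c+[245,125],atz(ray("side",c+[245,125]),.225).round(4))
E
```

```text
[10 12 15  8 69] [296.60869565 170.42028986] [0.594  0.1327 0.225 ]
3 5
[10 10  9 15 83] [258.68674699 141.62650602] [0.5914 0.1334 0.225 ]
```

The grip measures (0.593, 0.133) at seat height from both cameras, within about 2 mm of the seat, and the pail hangs still. Handing in.

```bash
python3 -c "
from station import *
print(finish_job())"
```

```text
the job is handed in; nothing more can be done
None
```

I handed the job in with the pail hanging still on both prongs, its grip within about 2 mm of the seat, and the keeper swung aside; no verdict came back, and the first try at raising the bail tipped the pail in its dock by an angle I did not measure before I set it upright again.

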